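# Open the belt-drive box and hold its tensioner wound back

### The job

A belt is about to be fitted in the small grey drive box on the bench. Take its loose lid by the finger tab, tip it up with its far edge still under the two keepers, then draw it out, lift it off and lay it flat, right way up, on the bench beside the box (there is room on its left) without dropping it. Then push the sprung tensioner arm inside the box by its upright post, from left to right, until it is fully against its stop, and finish while still holding it there; leave everything else on the bench where it is.

Things in the scene. Friction and masses are not known exactly. Their poses are not given: they have to be found in the camera images.
- drive_box: Grey open box screwed down, 140 (x) by 150 mm (y; 194 over its low feet), rim 72 mm up, walls 6. Origin: centre of underside; x points to the far wall, z up. On that wall at y = +-45 two steel keepers, 22 wide, tops 86 mm up; tongues reach 7.5 mm over the lid's far edge, 5 mm above its plate. Low pulleys and pillars inside stand at most 23 mm up (the tensioner's pulley 28, its pivot 42).
- belt_lid: Loose lid, 0.15 to 0.3 kg: plate 136 (x) by 150 (y) by 5 mm; ribs 8 mm deep under it drop inside the rim. Origin at the ribs' lower edges; plate underside at z = 8, top at 13, near edge at x = -70, far edge at x = +66 mm. Seated: axes as the box's, origin above the box's, 64 mm up. Lying flat on the bench its origin is at height 0.
- lid_tab (a point): Centre of the top of the lid's finger tab, an upright steel bar near the edge of the lid nearest the robot: 14 mm thick (lid's x), 40 mm wide (lid's y), standing 30 mm above the plate. In the lid's frame: x = -50, y = 0, z = 43 mm. Axes as the lid's.
- lid_far_edge (a point): Middle of the lid's far edge, the one under the keepers, at mid thickness of the plate: x = +66, y = 0, z = 10.5 mm in the lid's frame.
- tension_arm (a joint): Angle of the tensioner arm about its upright pivot, rad: 0 at rest, 0.8 wound against its stop. Grows anticlockwise seen from above: the post goes from the +y to the -y side of the box. A spring drives it back to 0 when let go: about 2 N at the post at rest, 6 N at the stop.
- post_top (a point): Centre of the top of the upright round steel post on the end of the tensioner arm: 12 mm thick, 34 mm tall above the 31 mm pulley under it; top 62 mm above the bench, 10 mm below the rim. It goes round the pivot at radius 65 mm. In the box's frame x = -15, y = +25 mm at rest; x = -15, y = -25 mm at the stop.
- pivot (a point): Point on the tensioner arm's pivot axis at x = 45, y = 0, z = 62 mm in the box's frame; axes as the box's.
- screwdriver: Bystander, to be left alone: screwdriver with red handle, 200 mm long, lying in front of the work; origin at the centre of its underside.
- marker: Bystander, to be left alone: felt marker, 131 mm long and 20 mm thick, lying beyond the box; origin at the centre of its underside.
- sanding_block: Bystander, to be left alone: sanding block 63 x 112 x 30 mm; origin at the centre of its underside.

How it is judged:
By the outcome, as a careful person would: the job done as asked, in the order asked, and still so for the second after the job is handed in, while the arm keeps its last pose, push and grip.
It also fails if it takes over 61 s, if anything falls off the work surface, if the arm or the gripper's body presses on something with over 40 N, if the wrist force passes 120 N, or if a joint passes its speed limit or range.

### The arm

A 6-joint arm with a two-finger parallel gripper is mounted at the origin on a cart in front of the work surface, level with it; the furniture and walls round the work are solid. World frame = base frame: x ahead of the robot, y to its left, z up, the work surface at z = 0. Lengths are in m, angles in rad, forces in N, time in s.
With the tool pointing down it reaches from about 0.3 to 0.775 m from the base axis. Payload 14.6 kg.
Tool frame: the origin (TCP) lies at the very end of the fingers, on their centre line; the grasp point (between the pads) lies 19 mm behind it; z points along the fingers, y is the line along which they close (so a half turn about z gives the same grasp; the last joint's range is limited). The gripper opens to 94 mm and grips with 3 to 60 N. Pads are 16 mm wide; open, the fingers measure 119 mm over their backs; the gripper's body (75 mm by 177 mm) begins 78 mm behind the grasp point.
Start: joints at [-1.388, 0.3, 1.521, -0, 1.321, -0.067], TCP at [0.136, -0.533, 0.205] pointing down, gripper open.
Joint ranges: [-3.03, 3.03], [-0.79, 2.21], [0.23, 2.52], [-1.04, 4.18], [0, 3.07], [-2.55, 2.55]. Speed limits (rad/s): [2.22, 2.22, 2.57, 3.14, 3.14, 3.14].

### API

Orientations are given as [roll, pitch, yaw] about the fixed x, y, z axes, in that order (R = Rz(yaw) Ry(pitch) Rx(roll)).
In Python, from station import ctrl gives the robot as it stands.
- The arm moves only by the tool move_arm, never from a script. Its argument "increments" is a list of rows, each a list of 7 numbers: the opening, from 0 (shut) to 1 (fully open), then the shift along the tool's x, y, z in units of 50 mm (1.0 is 50 mm), then the turn, a rotation vector about the tool's x, y, z in rad. In form: [[claw, tx, ty, tz, rx, ry, rz], ...]. A call has 1 to 20 rows; each row shifts and turns the commanded pose from where the row before left it, along the tool's axes as they then stand; what a row does not reach is not made up. A row lasts 1/10 s, in which the tool goes at most 50 mm and 8.59 degrees, less where a joint would pass 70% of its speed; a pose out of reach is approached as far as the arm can. A call is refused whole if a number of a shift passes 1 or a number of a turn 0.15, either way. A call with a gripper value outside its range is refused whole. The fingers move at their own pace and stop on an object; "force" is the grip in N (left out, the last holds). Time passes only in rows, so rows that do not move let the fingers close. It gives the time, the measured TCP pose, the force, the opening and the grip force at its end, in the units of the state.
- ctrl.get_obs(): the state, without advancing time (a new reading comes with each control period).
- ctrl.camera(name): name is "side" or "top" or "wrist"; returns a dict with "color" (420x560x3 uint8, blue, green, red), "K" (3x3 intrinsics, pixels), "distortion" ([k1, k2, p1, p2, k3] as OpenCV has them; the pictures are not rectified), "pose" (4x4, takes a point from camera to world coordinates); the wrist camera has in their place "tool_from_camera" (4x4, takes a point from camera to tool coordinates, whose origin is the TCP and whose axes are the flange's). Camera axes: x right, y down, z forward; pixel columns grow to the right and rows downward; lengths in m; the calibration is good to about 2 mm. A picture is of the moment at which its call begins: read the wrist's pose just before it. There is no depth.
- ctrl.hand_in(): hands the job in; it is judged then, once.
Trained networks look in a picture, given as the dict that the camera call returned (one of the last four; its "shot" number tells which), for a name from the list of things; names that differ only in an ending like _2 or _b are one class to them, and where a whole thing is asked for, a point or a joint stands for the part that bears it (a point fixed in the world has none). Each returns a list of dicts, best first, with "conf" (0 to 1); they miss things now and then, are a little off and sometimes report something else, mostly with a low value. They report only what shows in the picture. A call takes as long as a camera call.
- ctrl.cut_out(name, picture): "mask" (420x560 bool, what is visible of it) and "centre" ([row, column] in pixels, amid what is visible of it).
The state is a dict: "time_s": time; "qpos": joint angles; "joint_vel": joint speeds; "tau": joint torques, N m; "ee_pos": TCP position; "eef_rot": TCP orientation; "force": force on the tool from outside, world axes, zero at the start; "moment": the same for the moment, N m; "grip_width": finger opening in m; "grip_force": force on a finger pad.
Only numpy, scipy, OpenCV 4.12 (cv2) and the standard library are available. Lean on these libraries where they do the work, as an engineer would, in place of code of your own. Each camera call takes 0.05 s, during which the arm holds its last target. There are 200 camera calls.

## Working session

There is one attempt and no reset: what is moved stays moved. The work goes in short steps, Python scripts to look and compute and a tool call to move; the robot and the scene stay as the last step left them, time stands still between calls to the robot, and variables do not carry over. Pictures are saved under pics/ and viewed, at most 10 in all, crops included, and the job is handed in when it is done.

Besides the shell and the picture viewer there is one more tool, called after "Request:" as name([rows], argument=value, ...), one row to a line, values as JSON. move_arm: Moves the arm, as the interface text tells. Its arguments: {"type":"object","properties":{"increments":{"type":"array","items":{"type":"array","items":{"type":"number"}}},"force":{"type":"number"}},"required":["increments"]}

```bash
mkdir -p pics
cat > h.py <<'E'
import numpy as np, cv2
from scipy.spatial.transform import Rotation as R
from station import ctrl
def pose(c,o=None):
    if 'pose' in c: return np.array(c['pose'])
    T=np.eye(4);T[:3,:3]=R.from_euler('xyz',o['eef_rot']).as_matrix();T[:3,3]=o['ee_pos'];return T@np.array(c['tool_from_camera'])
def ray(c,uv,z,o=None):
    P=pose(c,o);p=cv2.undistortPoints(np.array([[uv]],float),np.array(c['K']),np.array(c['distortion']))[0,0]
    d=P[:3,:3]@[p[0],p[1],1];return P[:3,3]+d*(z-P[2,3])/d[2]
def proj(c,X,o=None):
    P=np.linalg.inv(pose(c,o));r,_=cv2.Rodrigues(P[:3,:3])
    return cv2.projectPoints(np.array(X,float).reshape(-1,3),r,P[:3,3],np.array(c['K']),np.array(c['distortion']))[0][:,0]
E
python3 - <<'E'
from h import *
o=ctrl.get_obs();print({k:np.round(v,3) for k,v in o.items()})
for n in['top','side']:
    c=ctrl.camera(n);cv2.imwrite(f'pics/{n}0.png',c['color'])
    print(n,np.round(c['pose'],3).tolist())
    for k,z in[('drive_box',.07),('belt_lid',.077),('lid_tab',.1),('screwdriver',.015),('marker',.01),('sanding_block',.03)]:
        for d in ctrl.cut_out(k,c)[:1]:
            m=d['mask'].astype(np.uint8);r=cv2.minAreaRect(cv2.findNonZero(m))
            print(k,round(d['conf'],2),np.round(d['centre']),ray(c,d['centre'][::-1],z).round(3),[ray(c,q,z)[:2].round(3).tolist() for q in cv2.boxPoints(r)])
E
```

```text
{'time_s': np.float64(0.0), 'qpos': array([-1.388,  0.3  ,  1.522,  0.   ,  1.321, -0.067]), 'joint_vel': array([-0.002, -0.001,  0.   , -0.001, -0.   ,  0.   ]), 'tau': array([ 4.0000e-03, -5.3180e+01, -3.5273e+01,  7.1000e-02,  2.4000e-02,
       -0.0000e+00]), 'ee_pos': array([ 0.136, -0.533,  0.205]), 'eef_rot': array([-3.14, -0.  ,  0.25]), 'force': array([ 0.637,  0.281, -0.017]), 'moment': array([0.05 , 0.017, 0.004]), 'grip_force': np.float64(0.0), 'grip_width': np.float64(0.094)}
top [[-0.018, -0.998, 0.064, 0.46], [-1.0, 0.019, 0.015, 0.217], [-0.016, -0.064, -0.998, 1.116], [0.0, 0.0, 0.0, 1.0]]
drive_box 0.78 [236. 310.] [0.463 0.164 0.07 ] [[0.503, 0.222], [0.599, 0.067], [0.506, 0.011], [0.411, 0.166]]
belt_lid 0.71 [138. 208.] [0.687 0.389 0.077] [[0.661, 0.444], [0.725, 0.443], [0.723, 0.335], [0.659, 0.336]]
lid_tab 0.7 [225. 342.] [0.485 0.097 0.1  ] [[0.507, 0.196], [0.581, 0.064], [0.462, -0.001], [0.389, 0.13]]
screwdriver 0.74 [308. 258.] [0.299 0.287 0.015] [[0.266, 0.334], [0.409, 0.217], [0.389, 0.192], [0.247, 0.309]]
marker 0.76 [136. 293.] [0.703 0.196 0.0
[... 269 characters left out ...]
.803, 0.754], [0.0, 0.0, 0.0, 1.0]]
drive_box 0.86 [227. 212.] [0.561 0.116 0.07 ] [[0.515, 0.015], [0.498, 0.2], [0.611, 0.211], [0.627, 0.04]]
belt_lid 0.79 [195. 205.] [0.488 0.091 0.077] [[0.451, -0.008], [0.361, 0.131], [0.508, 0.192], [0.584, 0.064]]
lid_tab 0.64 [197. 205.] [0.511 0.098 0.1  ] [[0.473, 0.001], [0.384, 0.139], [0.527, 0.197], [0.601, 0.07]]
screwdriver 0.73 [157. 296.] [0.31  0.275 0.015] [[0.41, 0.192], [0.224, 0.315], [0.255, 0.337], [0.435, 0.214]]
marker 0.58 [313. 252.] [0.71  0.204 0.01 ] [[0.711, 0.13], [0.689, 0.13], [0.703, 0.266], [0.725, 0.263]]
sanding_block 0.87 [313. 360.] [0.708 0.399 0.03 ] [[0.749, 0.337], [0.675, 0.341], [0.676, 0.463], [0.75, 0.452]]
```

View pics/top0.png

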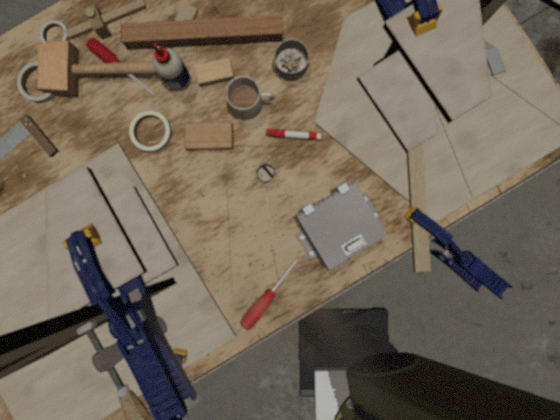

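View pics/side0.png

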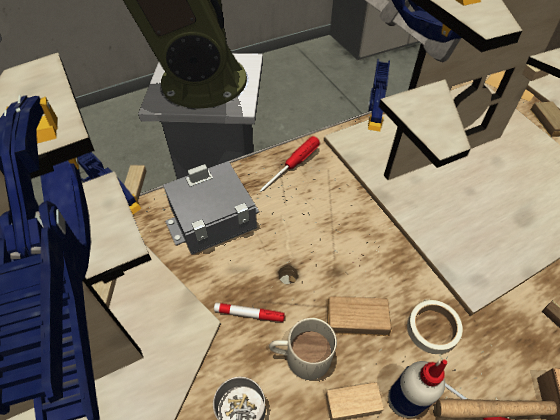

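The top view shows the lid at about (340,225), the tab at (354,244) and the keepers at (308,211) and (344,188), so the box x axis points up-left with yaw near 0.5. The screwdriver is at (270,295), and the bench at about (240,210) is free. Next I fit the lid pose from the masks of both views.

```bash
cat >> h.py <<'E'
from scipy.optimize import minimize
def lidpts():
    a=[(x,y,z) for x in(-.07,.066) for y in(-.075,.075) for z in(.008,.013)]
    b=[(x,y,z) for x in(-.057,-.043) for y in(-.02,.02) for z in(.013,.043)]
    return np.array(a),np.array(b)
def world(p,P,z): 
    return R.from_euler('z',p[2]).apply(P)+[p[0],p[1],z]
def sil(c,p,z,o=None):
    m=np.zeros((1680,2240),np.uint8)
    for P in lidpts():
        cv2.fillConvexPoly(m,cv2.convexHull((proj(c,world(p,P,z),o)*4+1.5).round().astype(np.int32)),1)
    return cv2.resize(m.astype(np.float32),(560,420),interpolation=cv2.INTER_AREA)
def fit(vs,p0,z):
    def f(q):
        p=np.array(p0)+np.array(q)*[.01,.01,.05];e=0
        for c,m,o in vs:
            s=sil(c,p,z,o);e+=1-np.minimum(s,m).sum()/np.maximum(s,m).sum()
        return e
    r=minimize(f,[0,0,0],method='Nelder-Mead',options=dict(initial_simplex=[[0,0,0],[1,0,0],[0,1,0],[0,0,1.5]],xatol=.01,fatol=1e-5))
    return np.array(p0)+r.x*[.01,.01,.05],r.fun/len(vs)
E
python3 - <<'E'
from h import *
vs=[];p0=[.485,.097,.5]
for n in['top','side']:
    c=ctrl.camera(n)
    ds=[d for d in ctrl.cut_out('lid_tab',c) if abs(ray(c,d['centre'][::-1],.08)[:2]-p0[:2]).max()<.06]
    vs.append((c,ds[0]['mask'].astype(float),None));print(n,fit(vs[-1:],p0,.064))
p,e=fit(vs,p0,.064);print(p,e, world(p,[-.05,0,.043],.064))
E
```

```text
top (array([0.48701204, 0.09612237, 0.51197722]), np.float64(0.045017936023242666))
side (array([0.48574304, 0.09599759, 0.52674245]), np.float64(0.0739702998038666))
[0.48662509 0.09644545 0.52327991] 0.061529970636228504 [0.44331585 0.07145926 0.107     ]
```

```bash
cat >> h.py <<'E'
def incs(o,P,rpy,n):
    "n equal rows in tool axes; straight line, const rot rate"
    R0=R.from_euler('xyz',o['eef_rot']);R1=R.from_euler('xyz',rpy);w=(R0.inv()*R1).as_rotvec()
    d=np.array(P)-np.array(o['ee_pos']);rows=[]
    for i in range(n):
        rows.append(np.r_[(R0*R.from_rotvec(w*i/n)).inv().apply(d/n)/.05,w/n])
    return np.round(rows,3)
E
python3 - <<'E'
from h import *
t=ctrl.camera('top');s=ctrl.camera('side')
def l(c,uv):
    P=pose(c);b=ray(c,uv,0);return P[:3,3],(b-P[:3,3])/np.linalg.norm(b-P[:3,3])
for a,b in[((413,214),(80,150)),((413,214),(45,122)),((505,290),(80,150)),((413,214),(97,185)),((488,285),(78,150)),((360,78),(155,262)),((412,150),(110,160)),((432,145),(115,165))]:
    p,u=l(t,a);q,v=l(s,b);A=np.c_[u,-v];x=np.linalg.lstsq(A,q-p,rcond=None)[0];X,Y=p+u*x[0],q+v*x[1]
    print(a,b,((X+Y)/2).round(3),np.linalg.norm(X-Y).round(3))
cv2.imwrite('pics/s.png',cv2.resize(s['color'][30:300,0:300],None,fx=2.2,fy=2.2)); cv2.imwrite('pics/t.png',cv2.resize(t['color'][0:320,300:560],None,fx=1.8,fy=1.8))
o=ctrl.get_obs()
print(incs(o,[.30,-.22,.40],[np.pi,0,1.2],20)[[0,-1]])
E
```

```text
(413, 214) (80, 150) [ 0.517 -0.062  0.234] 0.085
(413, 214) (45, 122) [ 0.528 -0.06   0.314] 0.132
(505, 290) (80, 150) [ 0.331 -0.262  0.038] 0.026
(413, 214) (97, 185) [ 0.516 -0.077  0.135] 0.061
(488, 285) (78, 150) [ 0.348 -0.235  0.054] 0.009
(360, 78) (155, 262) [0.753 0.081 0.259] 0.013
(412, 150) (110, 160) [ 0.609 -0.004  0.302] 0.001
(432, 145) (115, 165) [ 0.612 -0.02   0.297] 0.043
[[ 0.236 -0.263 -0.195  0.    -0.    -0.048]
 [ 0.353  0.023 -0.195  0.    -0.    -0.048]]
```

View pics/s.png

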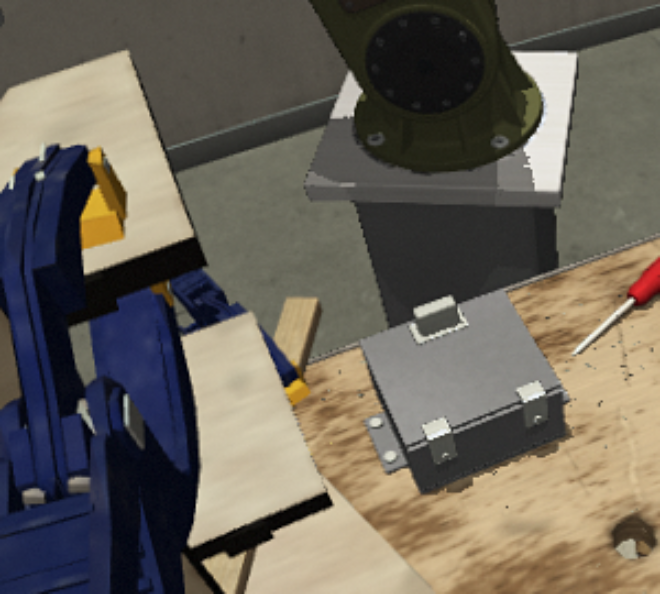

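View pics/t.png

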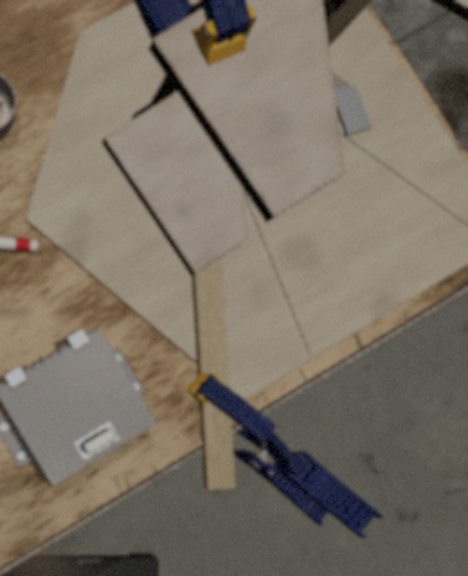

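The side and top crops show the clamp near (0.4,-0.2), low down, and the panel tower from about x 0.6. I'll swing over high and close to the base.

Run:
```python
from h import *
o=ctrl.get_obs()
print(incs(o,[.30,-.22,.38],[np.pi,0,1.17],10).round(2).tolist())
o={'ee_pos':[.30,-.22,.38],'eef_rot':[np.pi,0,1.17]}
print(incs(o,[.443,.071,.20],[np.pi,0,2.09],10).round(2).tolist())
```

```text
[[0.47, -0.52, -0.35, 0.0, -0.0, -0.09], [0.52, -0.48, -0.35, 0.0, -0.0, -0.09], [0.56, -0.43, -0.35, 0.0, -0.0, -0.09], [0.6, -0.38, -0.35, 0.0, -0.0, -0.09], [0.63, -0.32, -0.35, 0.0, -0.0, -0.09], [0.66, -0.26, -0.35, 0.0, -0.0, -0.09], [0.68, -0.2, -0.35, 0.0, -0.0, -0.09], [0.69, -0.14, -0.35, 0.0, -0.0, -0.09], [0.7, -0.07, -0.35, 0.0, -0.0, -0.09], [0.71, -0.01, -0.35, 0.0, -0.0, -0.09]]
[[0.65, 0.04, 0.36, 0.0, 0.0, -0.09], [0.64, 0.1, 0.36, 0.0, 0.0, -0.09], [0.63, 0.15, 0.36, 0.0, 0.0, -0.09], [0.61, 0.21, 0.36, 0.0, 0.0, -0.09], [0.59, 0.27, 0.36, 0.0, 0.0, -0.09], [0.56, 0.32, 0.36, 0.0, 0.0, -0.09], [0.53, 0.37, 0.36, 0.0, 0.0, -0.09], [0.5, 0.42, 0.36, 0.0, 0.0, -0.09], [0.46, 0.46, 0.36, 0.0, 0.0, -0.09], [0.41, 0.5, 0.36, 0.0, 0.0, -0.09]]
```

Request:
move_arm([
  [1,0.47,-0.52,-0.35,0,0,-0.09],
  [1,0.52,-0.48,-0.35,0,0,-0.09],
  [1,0.56,-0.43,-0.35,0,0,-0.09],
  [1,0.6,-0.38,-0.35,0,0,-0.09],
  [1,0.63,-0.32,-0.35,0,0,-0.09],
  [1,0.66,-0.26,-0.35,0,0,-0.09],
  [1,0.68,-0.2,-0.35,0,0,-0.09],
  [1,0.69,-0.14,-0.35,0,0,-0.09],
  [1,0.7,-0.07,-0.35,0,0,-0.09],
  [1,0.71,-0.01,-0.35,0,0,-0.09],
  [1,0.65,0.04,0.3,0,0,-0.09],
  [1,0.64,0.1,0.3,0,0,-0.09],
  [1,0.63,0.15,0.3,0,0,-0.09],
  [1,0.61,0.21,0.3,0,0,-0.09],
  [1,0.59,0.27,0.3,0,0,-0.09],
  [1,0.56,0.32,0.3,0,0,-0.09],
  [1,0.53,0.37,0.3,0,0,-0.09],
  [1,0.5,0.42,0.3,0,0,-0.09],
  [1,0.46,0.46,0.3,0,0,-0.09],
  [1,0.41,0.5,0.3,0,0,-0.09],
])

```text
time_s: 3.0
ee_pos: [0.4547, 0.0665, 0.2299]
eef_rot: [3.141, 0.0, 2.054]
force: [0.7, -0.8, -0.1]
grip_width: 0.0941
grip_force: 0.0
```

Run:
```python
from h import *
o=ctrl.get_obs();c=ctrl.camera('wrist');cv2.imwrite('pics/w1.png',c['color']);print(o['ee_pos'],o['eef_rot'],o['time_s'])
p=[.4866,.0964,.523]
for d in ctrl.cut_out('lid_tab',c)[:3]:
    print(d['conf'],d['centre'],d['mask'].sum()); 
print('tab top corners',proj(c,world(p,[(-.057,-.02,.043),(-.057,.02,.043),(-.043,.02,.043),(-.043,-.02,.043)],.064),o).round(1).tolist())
print('plate',proj(c,world(p,[(-.07,-.075,.013),(-.07,.075,.013),(.066,.075,.013),(.066,-.075,.013)],.064),o).round(1).tolist())
```

```text
[0.45472787 0.06647294 0.22994366] [3.14124951e+00 2.10667665e-04 2.05375682e+00] 3.0
0.66 [181.0, 319.1] 19758
tab top corners [[266.3, 215.9], [264.0, 173.6], [279.4, 173.0], [281.2, 215.4]]
plate [[258.0, 257.7], [248.7, 111.2], [393.2, 105.0], [386.0, 253.2]]
```

View pics/w1.png

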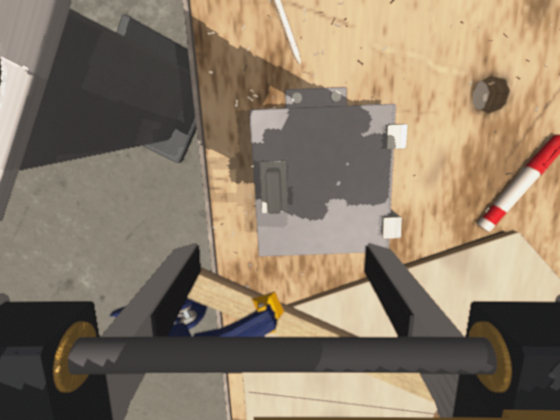

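The wrist view shows the tab top at columns 265-281, rows 170-213 and the plate corners near (251,109) and (391,250). Both match the projected pose to about 2 px, so I go down and grip.

Request:
move_arm([
  [1,0.11,-0.08,0.2,0,0,-0.018],
  [1,0.1,-0.07,0.4,0,0,-0.018],
  [1,0,0,0.5,0,0,0],
  [1,0,0,0.5,0,0,0],
  [1,0,0,0.5,0,0,0],
  [1,0,0,0.4,0,0,0],
  [1,0,0,0.3,0,0,0],
  [1,0,0,0.15,0,0,0],
  [1,0,0,0,0,0,0],
  [1,0,0,0,0,0,0],
])

```text
time_s: 4.1
ee_pos: [0.4429, 0.0706, 0.0837]
eef_rot: [3.141, 0.0, 2.085]
force: [-1.2, 0.1, -0.4]
grip_width: 0.0942
grip_force: 0.0
```

Request:
move_arm([
  [1,0,0,0.05,0,0,0],
  [0,0,0,0,0,0,0],
  [0,0,0,0,0,0,0],
  [0,0,0,0,0,0,0],
  [0,0,0,0,0,0,0],
  [0,0,0,0,0,0,0],
  [0,0,0,0,0,0,0],
  [0,0,0,0,0,0,0],
  [0,0,0,0,0,0,0],
  [0,0,0,0,0,0,0],
], force=45)

```text
time_s: 5.1
ee_pos: [0.4427, 0.0708, 0.0804]
eef_rot: [-3.142, -0.0, 2.086]
force: [0.3, 0.8, 0.1]
grip_width: 0.0257
grip_force: 0.0
```

Request:
move_arm([
  [0,0,0,0,0,0,0],
  [0,0,0,0,0,0,0],
  [0,0,0,0,0,0,0],
  [0,0,0,0,0,0,0],
])

```text
time_s: 5.5
ee_pos: [0.4428, 0.0709, 0.0805]
eef_rot: [3.142, -0.0, 2.086]
force: [0.6, -0.2, 0.9]
grip_width: 0.0137
grip_force: 45.0
```

Request:
move_arm([
  [0,0,0.003,-0.095,0.04,0,0],
  [0,0,0.003,-0.095,0.04,0,0],
  [0,0,0.003,-0.095,0.04,0,0],
  [0,0,0.003,-0.095,0.04,0,0],
  [0,0,0.003,-0.095,0.04,0,0],
  [0,0,0.003,-0.095,0.04,0,0],
  [0,0,0,0,0,0,0],
  [0,0,0,0,0,0,0],
  [0,0,0,0,0,0,0],
])

```text
time_s: 6.4
ee_pos: [0.4457, 0.0726, 0.1084]
eef_rot: [-2.902, -0.0, 2.086]
force: [-0.5, -0.3, -1.5]
grip_width: 0.0139
grip_force: 45.0
```

```bash
cat >> h.py <<'E'
def lidpose(o,g):
    "lid pose if rigid to tool since grasp g=(tcp,rpy), lid (p,z)"
    p=[.4866,.0964,.515]
    T=lambda P,r:np.vstack([np.c_[r.as_matrix(),P],[0,0,0,1]])
    L0=T([p[0],p[1],.064],R.from_euler('z',p[2]))
    G=T(g[0],R.from_euler('xyz',g[1]));N=T(o['ee_pos'],R.from_euler('xyz',o['eef_rot']))
    return N@np.linalg.inv(G)@L0,L0
g=([.4428,.0709,.0805],[np.pi,0,2.086])
E
python3 - <<'E'
from h import *
o=ctrl.get_obs();L,L0=lidpose(o,g);print(o['moment'])
for q in[(.066,0,.0105),(.066,0,.008),(-.066,0,0)]:print((np.linalg.inv(L0)@L@[*q,1]).round(4))
c=ctrl.camera('side');P=[(x,y,z) for x in(-.07,.066) for y in(-.075,.075) for z in (.013,)]
uv=proj(c,[(L@[*q,1])[:3] for q in P]);im=c['color'].copy()
for u in uv:cv2.circle(im,tuple(int(v) for v in u),2,(0,0,255),1)
cv2.imwrite('pics/tip.png',cv2.resize(im[100:300,100:330],None,fx=2.6,fy=2.6))
E
```

```text
[ 0.01432192 -0.22826926  0.02855527]
[0.0646 0.     0.0108 1.    ]
[0.064  0.     0.0084 1.    ]
[-6.61e-02  1.00e-04  3.20e-02  1.00e+00]
```

View pics/tip.png

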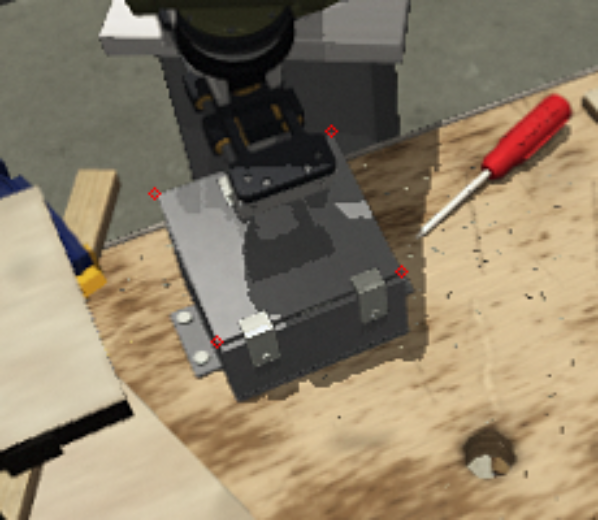

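The tip view shows the lid tilted, its far edge at crop (217,342)-(402,272) still under both keepers, and the predicted corners fit. Now I draw it out and lift.

Request:
move_arm([
  [0,0,-0.08,0.015,0,0,0],
  [0,0,-0.08,0.015,0,0,0],
  [0,0,-0.08,0.015,0,0,0],
  [0,0,-0.08,0.015,0,0,0],
  [0,0,-0.08,0.01,0,0,0],
  [0,0,-0.08,0.01,0,0,0],
  [0,0,-0.08,0,0,0,0],
  [0,0,0,0,0,0,0],
  [0,0,-0.05,-0.2,0,0,0],
  [0,0,-0.07,-0.3,0,0,0],
  [0,0,-0.07,-0.3,0,0,0],
  [0,0,-0.07,-0.3,0,0,0],
  [0,0,-0.07,-0.3,0,0,0],
  [0,0,0,0,0,0,0],
])

```text
time_s: 7.85
ee_pos: [0.423, 0.0593, 0.1854]
eef_rot: [-2.905, 0.001, 2.086]
force: [0.2, 0.3, -1.8]
grip_width: 0.0135
grip_force: 45.0
```

Run:
```python
from h import *
o=ctrl.get_obs();L,L0=lidpose(o,g);print(o['force'],o['moment'])
print((np.linalg.inv(L0)@L).round(4))
# place target: lid centre x'=.09,y'=.20 box frame
tgt=world([.4866,.0964,.515],[.09,.20,0],0);print('lid',tgt)
d=np.array([.4428,.0709])-[.4866,.0964]
P=[tgt[0]+d[0],tgt[1]+d[1]];print(P, 'placed tcp z .0165')
q=incs(o,[*P,.145],[np.pi,0,2.086],8).round(2);print(q.tolist())
```

```text
[ 0.23540784  0.33291342 -1.76829675] [ 0.01766086 -0.20272974  0.01852538]
[[ 9.721e-01  1.000e-04  2.344e-01 -2.830e-02]
 [-5.000e-04  1.000e+00  1.400e-03 -4.000e-04]
 [-2.344e-01 -1.500e-03  9.721e-01  9.350e-02]
 [ 0.000e+00  0.000e+00  0.000e+00  1.000e+00]]
lid [0.46641938 0.31478668 0.        ]
[np.float64(0.4226193751996042), np.float64(0.2892866808728629)] placed tcp z .0165
[[0.5, 0.3, 0.03, -0.03, 0.0, -0.0], [0.5, 0.3, 0.04, -0.03, 0.0, -0.0], [0.5, 0.3, 0.05, -0.03, 0.0, -0.0], [0.5, 0.29, 0.06, -0.03, 0.0, -0.0], [0.5, 0.29, 0.07, -0.03, 0.0, -0.0], [0.5, 0.29, 0.08, -0.03, 0.0, -0.0], [0.5, 0.29, 0.08, -0.03, 0.0, -0.0], [0.5, 0.28, 0.09, -0.03, 0.0, -0.0]]
```

Request:
move_arm([
  [0,0.25,0.15,0.02,-0.015,0,0],
  [0,0.5,0.3,0.03,-0.03,0,0],
  [0,0.5,0.3,0.04,-0.03,0,0],
  [0,0.5,0.3,0.05,-0.03,0,0],
  [0,0.5,0.29,0.06,-0.03,0,0],
  [0,0.5,0.29,0.07,-0.03,0,0],
  [0,0.5,0.29,0.08,-0.03,0,0],
  [0,0.5,0.29,0.08,-0.03,0,0],
  [0,0.25,0.14,0.05,-0.013,0,0],
  [0,0,0,0,0,0,0],
])

```text
time_s: 8.85
ee_pos: [0.4213, 0.2902, 0.1427]
eef_rot: [-3.138, -0.0, 2.088]
force: [0.0, -1.3, -2.1]
grip_width: 0.0138
grip_force: 45.0
```

Run:
```python
from h import *
o=ctrl.get_obs();L,L0=lidpose(o,g);print(o['ee_pos'],o['eef_rot'],o['force'],o['moment']);print(L.round(3))
q=incs(o,[.4226,.2893,.0165],[np.pi,0,2.086],1);print(q)
c=ctrl.camera('top');im=c['color'].copy()
def draw(L,col,P):
    for u in proj(c,[(L@[*q,1])[:3] for q in P]):cv2.circle(im,tuple(int(v) for v in u),2,col,1)
P=[(x,y,z) for x in(-.07,.066) for y in(-.075,.075) for z in (.013,)]
draw(L,(0,0,255),P);M=L.copy();M[:3,:3]=L0[:3,:3];M[:3,3]=[.4664,.3148,0];draw(M,(0,255,0),P)
cv2.imwrite('pics/pl.png',cv2.resize(im[100:350,180:430],None,fx=2.3,fy=2.3))
```

```text
[0.4212971  0.29024446 0.14266501] [-3.13803469e+00 -2.53372268e-04  2.08777076e+00] [ 0.01763697 -1.25654496 -2.06532822] [ 0.03155767 -0.1025157   0.04622709]
[[ 0.869 -0.494  0.003  0.465]
 [ 0.494  0.869  0.002  0.316]
 [-0.004  0.     1.     0.126]
 [ 0.     0.     0.     1.   ]]
[[-3.000e-02  2.200e-02  2.523e+00 -4.000e-03 -0.000e+00  2.000e-03]]
```

View pics/pl.png

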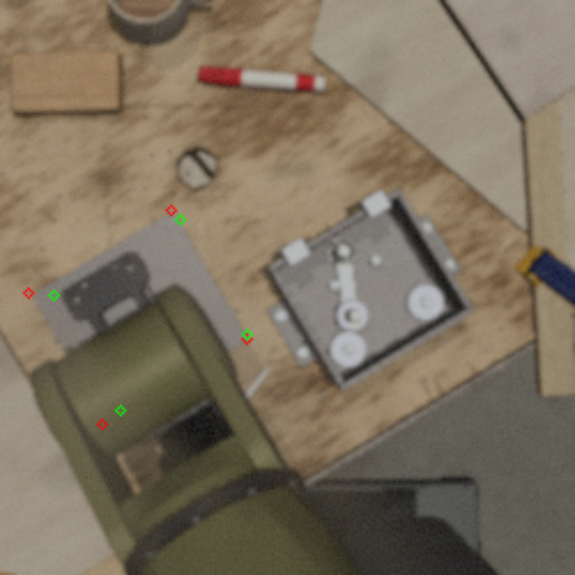

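The view shows the lid's landing outline (green, crop (54,295)-(247,335)) clear of the box foot at (275,320), the screwdriver tip at (270,367) and the metal disc at (197,165). I lower it there.

Request:
move_arm([
  [0,-0.03,0.02,0.2,-0.004,0,0],
  [0,0,0,0.4,0,0,0],
  [0,0,0,0.4,0,0,0],
  [0,0,0,0.4,0,0,0],
  [0,0,0,0.4,0,0,0],
  [0,0,0,0.3,0,0,0],
  [0,0,0,0.15,0,0,0],
  [0,0,0,0.1,0,0,0],
  [0,0,0,0.05,0,0,0],
  [0,0,0,0,0,0,0],
  [0,0,0,0,0,0,0],
])

```text
time_s: 10.0
ee_pos: [0.4244, 0.2885, 0.0242]
eef_rot: [3.139, -0.0, 2.086]
force: [0.7, 0.3, -1.9]
grip_width: 0.0138
grip_force: 45.0
```

Request:
move_arm([
  [0,0,0,0.05,0.002,0,0],
  [0,0,0,0.04,0,0,0],
  [0,0,0,0.03,0,0,0],
  [0,0,0,0.02,0,0,0],
  [0,0,0,0,0,0,0],
  [0,0,0,0,0,0,0],
])

```text
time_s: 10.6
ee_pos: [0.4241, 0.2884, 0.0167]
eef_rot: [-3.142, -0.0, 2.086]
force: [0.7, -0.1, -2.5]
grip_width: 0.0135
grip_force: 45.0
```

Request:
move_arm([
  [0,0,0,0.02,0,0,0],
  [0,0,0,0,0,0,0],
  [0,0,0,0,0,0,0],
])

```text
time_s: 10.9
ee_pos: [0.4242, 0.2884, 0.0164]
eef_rot: [3.141, 0.0, 2.086]
force: [-4.3, -2.8, 8.5]
grip_width: 0.0136
grip_force: 45.0
```

Contact reached. Release with a partial opening, then rise.

Request:
move_arm([
  [0.4,0,0,0,0,0,0],
  [0.4,0,0,0,0,0,0],
  [0.4,0,0,0,0,0,0],
  [0.4,0,0,0,0,0,0],
  [0.4,0,0,-0.1,0,0,0],
  [0.4,0,0,-0.3,0,0,0],
  [0.4,0,0,-0.5,0,0,0],
  [0.4,0,0,-0.5,0,0,0],
  [0.4,0,0,-0.5,0,0,0],
  [0,0,0,-0.5,0,0,0],
  [0,0,0,-0.3,0,0,0],
])

```text
time_s: 12.0
ee_pos: [0.4245, 0.2886, 0.153]
eef_rot: [3.139, -0.0, 2.086]
force: [0.2, 0.3, 0.0]
grip_width: 0.0254
grip_force: 0.0
```

Run:
```python
from h import *
o=ctrl.get_obs();print(o['ee_pos'],o['grip_width'],o['force'])
c=ctrl.camera('wrist');s=ctrl.camera('side');cv2.imwrite('pics/rel.png',np.hstack([cv2.resize(c['color'],(400,300)),s['color'][90:390,100:500]]))
for d in ctrl.cut_out('lid_tab',s)[:1]: print('lid fit side',d['conf'],fit([(s,d['mask'].astype(float),None)],[.466,.315,.515],0))
for d in ctrl.cut_out('post_top',s)[:2]: print(d['conf'],d['centre'],ray(s,d['centre'][::-1],.05))
b=[.4866,.0964,.515]
# box frame post target: start (-15,55), tip z .042 ; approach z .13
for n,y in(('start',.052),('end',-.009)):print(n,world(b,[-.017,y,0],0))
P=world(b,[-.017,.052,0],0);print(incs(o,[P[0],P[1],.125],[np.pi,0,2.086],1))
```

```text
[0.42447572 0.28859792 0.15304969] 0.025388537149025392 [0.23652692 0.26321103 0.04518634]
lid fit side 0.83 (array([0.4671168 , 0.31412399, 0.51884116]), np.float64(0.02828361758510567))
0.65 [213.2, 312.3] [0.50206019 0.31109839 0.05      ]
0.62 [204.1, 219.0] [0.4887526  0.11688063 0.05      ]
start [0.44619321 0.13328213 0.        ]
end [0.47623784 0.08019427 0.        ]
[[-2.917e+00 -1.153e+00  5.580e-01  2.000e-03 -0.000e+00 -0.000e+00]]
```

View pics/rel.png

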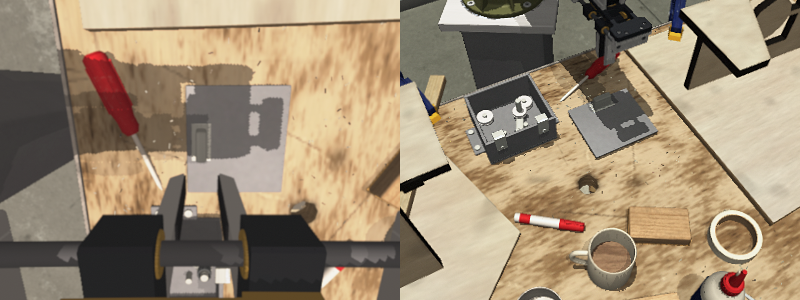

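The side view shows the lid flat and right way up at (613,122), clear of the screwdriver and box. The box is open with the post near (520,105). I move closed fingers over the box, left of the post.

Request:
move_arm([
  [0,-0.2,-0.08,0,0.002,0,0],
  [0,-0.37,-0.15,0.06,0,0,0],
  [0,-0.37,-0.15,0.06,0,0,0],
  [0,-0.37,-0.15,0.06,0,0,0],
  [0,-0.37,-0.15,0.06,0,0,0],
  [0,-0.37,-0.15,0.06,0,0,0],
  [0,-0.37,-0.15,0.06,0,0,0],
  [0,-0.37,-0.15,0.06,0,0,0],
  [0,-0.13,-0.02,0,0,0,0],
  [0,0,0,0,0,0,0],
  [0,0,0,0,0,0,0],
])

```text
time_s: 13.3
ee_pos: [0.4459, 0.1333, 0.1297]
eef_rot: [-3.139, -0.0, 2.086]
force: [-0.1, -0.4, 0.2]
grip_width: 0.0005
grip_force: 0.0
```

Run:
```python
from h import *
o=ctrl.get_obs();print(o['ee_pos'],o['eef_rot'],o['grip_width'])
c=ctrl.camera('wrist');im=c['color'].copy();b=[.4866,.0964,.517]
for X in([-.015,.025,.062],[.045,0,.042],[-.064,.069,.072],[-.064,-.069,.072],[.064,.069,.072],[.064,-.069,.072]):
    u=proj(c,world(b,[X],0),o)[0];print(X,u.round());cv2.circle(im,tuple(int(v) for v in u),3,(0,0,255),1)
P=np.linalg.inv(np.block([[R.from_euler('z',b[2]).as_matrix(),np.array([[b[0]],[b[1]],[0]])],[0,0,0,1]]))
print('tcp box',(P@[*o['ee_pos'],1]).round(4))
for d in ctrl.cut_out('post_top',c)[:2]:print(d['conf'],d['centre'])
cv2.imwrite('pics/p.png',im)
```

```text
[0.44586614 0.13325499 0.12968683] [-3.13935108e+00 -1.92713596e-04  2.08566989e+00] 0.0004881141717328573
[-0.015, 0.025, 0.062] [284. 256.]
[0.045, 0, 0.042] [353. 273.]
[-0.064, 0.069, 0.072] [217. 206.]
[-0.064, -0.069, 0.072] [226. 365.]
[0.064, 0.069, 0.072] [393. 205.]
[0.064, -0.069, 0.072] [379. 365.]
tcp box [-0.0172  0.0522  0.1297  1.    ]
0.58 [246.2, 319.8]
```

View pics/p.png

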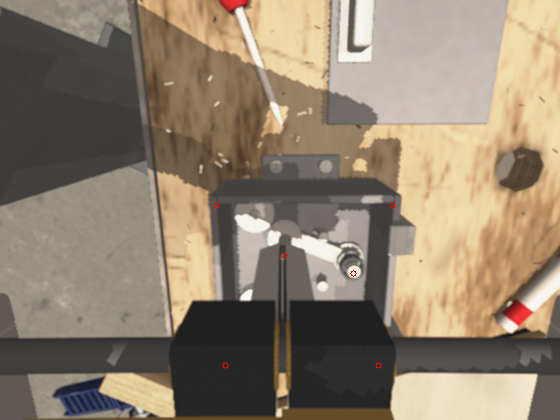

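The pivot (353,272) and left rim corners coincide with the projection, so the box pose holds. The post, predicted at (284,256), is hidden behind the fingers. I descend on its left.

Request:
move_arm([
  [0,0,0,0.2,-0.002,0,0],
  [0,0,0,0.3,0,0,0],
  [0,0,0,0.3,0,0,0],
  [0,0,0,0.25,0,0,0],
  [0,0,0,0.2,0,0,0],
  [0,0,0,0.1,0,0,0],
  [0,0,0,0,0,0,0],
  [0,0,0,0,0,0,0],
])

```text
time_s: 14.2
ee_pos: [0.4461, 0.133, 0.0626]
eef_rot: [3.141, 0.0, 2.086]
force: [0.3, 0.2, -0.2]
grip_width: 0.0003
grip_force: 0.0
```

Request:
move_arm([
  [0,0,0,0.1,0,0,0],
  [0,0,0,0.1,0,0,0],
  [0,0,0,0.1,0,0,0],
  [0,0,0,0.1,0,0,0],
  [0,0,0,0.05,0,0,0],
  [0,-0.05,0,0,0,0,0],
  [0,-0.1,0,0,0,0,0],
  [0,-0.1,0,0,0,0,0],
  [0,-0.1,0,0,0,0,0],
  [0,-0.05,0,0,0,0,0],
  [0,0,0,0,0,0,0],
])

```text
time_s: 15.3
ee_pos: [0.4553, 0.115, 0.0396]
eef_rot: [-3.14, -0.001, 2.085]
force: [-5.3, 1.6, 0.3]
grip_width: 0.0009
grip_force: 2.4
```

Request:
move_arm([
  [0,-0.1,-0.02,0,0,0,0],
  [0,-0.1,-0.015,0,0,0,0],
  [0,-0.1,-0.01,0,0,0,0],
  [0,-0.1,0,0,0,0,0],
  [0,-0.1,0.01,0,0,0,0],
  [0,-0.1,0.015,0,0,0,0],
  [0,0,0,0,0,0,0],
])

```text
time_s: 16.0
ee_pos: [0.4694, 0.0885, 0.0396]
eef_rot: [-3.14, -0.001, 2.085]
force: [-4.4, 3.1, 0.1]
grip_width: 0.0005
grip_force: 2.5
```

```bash
cat > st.py <<'E'
from h import *
o=ctrl.get_obs();b=[.4866,.0964,.517];r=R.from_euler('z',-b[2])
print('tcp box',r.apply(np.array(o['ee_pos'])-[b[0],b[1],0]).round(4),'F box',r.apply(o['force']).round(1),'M',r.apply(o['moment']).round(2),o['grip_width'],o['grip_force'],o['time_s'])
E
python3 st.py
```

```text
tcp box [-0.0189  0.0017  0.0396] F box [-2.3  4.9  0.1] M [ 0.82  0.45 -0.08] 0.00051279746953529 2.4716429226100445 16.0
```

Request:
move_arm([
  [0,-0.08,0.015,0,0,0,0],
  [0,-0.08,0.02,0,0,0,0],
  [0,-0.05,0.01,0,0,0,0],
  [0,-0.03,0.01,0,0,0,0],
  [0,0,0,0,0,0,0],
])

```text
time_s: 16.5
ee_pos: [0.4774, 0.0801, 0.0396]
eef_rot: [-3.141, -0.001, 2.085]
force: [-5.4, 6.1, 0.9]
grip_width: 0.0005
grip_force: 3.6
```

```bash
python3 st.py
```

```text
tcp box [-0.016  -0.0096  0.0396] F box [-1.7  8.   0.9] M [1.3  0.16 0.01] 0.0004601339618779962 3.6320871859788895 16.5
```

Request:
move_arm([
  [0,-0.02,0,0,0,0,0],
  [0,-0.02,0,0,0,0,0],
  [0,0,0,0,0,0,0],
])

```text
time_s: 16.8
ee_pos: [0.4777, 0.0795, 0.0395]
eef_rot: [-3.14, -0.004, 2.085]
force: [-9.9, 16.3, 2.3]
grip_width: 0.0003
grip_force: 9.4
```

```bash
python3 st.py
```

```text
tcp box [-0.016  -0.0103  0.0395] F box [-0.6 19.1  2.3] M [ 3.45 -0.17  0.04] 0.00028090313913716895 9.396054865792394 16.8
```

```bash
python3 - <<'E'
from h import *
s=ctrl.camera('side');t=ctrl.camera('top')
b=[.4866,.0964,.517];S=s['color'].copy()
for X in([-.015,-.025,.062],[-.015,.025,.062],[.045,0,.042]):
    u=proj(s,world(b,[X],0))[0];cv2.circle(S,tuple(int(v) for v in u),2,(0,0,255),1)
cv2.imwrite('pics/end.png',np.hstack([cv2.resize(S[130:280,140:340],None,fx=2.2,fy=2.2),cv2.resize(t['color'][60:360,180:480],(330,330))]))
E
python3 st.py
```

```text
tcp box [-0.016  -0.0103  0.0395] F box [ 0.1 19.   2.1] M [ 3.41 -0.12  0.09] 0.0002002578622223801 9.287973643513396 16.9
```

View pics/end.png

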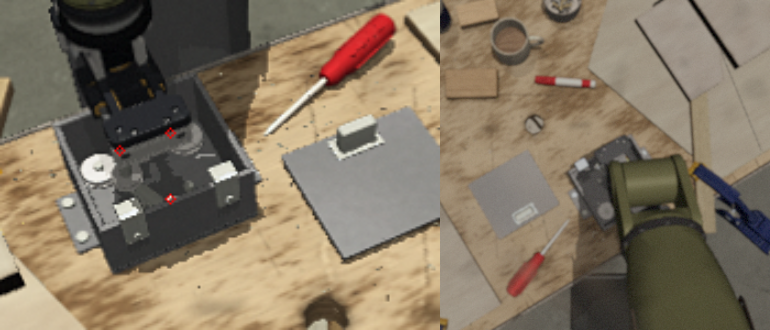

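The end view shows the lid flat on the left. The arm's pulley and post sit under the stop position (crop (120,150)-(130,178)), and the force is steady at 19 N against the stop. I hand in.

```bash
python3 -c "
from station import ctrl
print(ctrl.hand_in())"
```

```text
the job is handed in; nothing more can be done
None
```

I laid the lid flat and right way up on the bench to the left of the box, and handed in at about 17 s with the arm still pressing the tensioner post against its stop at about 19 N. The bystander items were left untouched.

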